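# Push a tin into the spring-loaded tin dispenser

### The arm

A 6-joint arm with a two-finger parallel gripper is mounted at the origin on the work surface. World frame = base frame: x ahead of the robot, y to its left, z up, the work surface at z = 0. Lengths are in mm, angles in degrees, forces in N, time in s.
With the tool pointing down it reaches from about 350 to 850 mm from the base axis. Payload 8.1 kg.
Tool frame: the origin (TCP) lies at the centre of the arm's flange, where the gripper is bolted on; the fingertips stand 173 mm ahead of it and the grasp point (between the pads) lies 155 mm ahead of it; z points along the fingers, y is the line along which they close (so a half turn about z gives the same grasp; the last joint's range is limited). The gripper opens to 85 mm and grips with 20 to 120 N. Pads are 22 mm wide; open, the fingers measure 114 mm over their backs; the gripper's body (76 mm by 85 mm) begins 54 mm behind the grasp point. The pads swing forward as they close: fully open they stand 13 mm farther back than shut.
Start: joints at [-79.664, 7.471, 85.268, -0, 87.261, -4.893], TCP at [157.629, -578.93, 404.692] pointing down, gripper open.
Joint ranges: [-169.43, 169.43], [-51.17, 129.36], [1.28, 143.12], [-76.62, 256.62], [0, 156.53], [-152.29, 152.29]. Speed limits (degrees/s): [136.94, 136.94, 159.86, 180, 180, 180].

### API

Orientations are given as [roll, pitch, yaw] about the fixed x, y, z axes, in that order (R = Rz(yaw) Ry(pitch) Rx(roll)).
In Python, from bench import * gives the robot as it stands.
- The arm moves only by the shell command python3 -m jog 'ROWS' [FORCE]. ROWS is text: rows parted by semicolons, each of 7 numbers parted by spaces: the shift along the tool's x, y, z scaled (see below), then the turn, a rotation vector about the tool's x, y, z scaled (see below), then the closure, from -1 (fully open) to 1 (shut). In form: tx ty tz wx wy wz hand; .... A call has 1 to 5 rows; each row shifts and turns the commanded pose from where the row before left it, along the tool's axes as they then stand; what a row does not reach is not made up. The controller multiplies each number of a shift by 0.1 m and each number of a turn by 60 degrees. A row lasts 1/8 s, in which the tool goes at most 62.5 mm and 10.7 degrees, less where a joint would pass 70% of its speed; a pose out of reach is approached as far as the arm can. A call with a number of a shift or a turn outside -1 to 1 is refused whole. A call with a gripper value outside its range is refused whole. The fingers move at their own pace and stop on an object; FORCE is the grip in N (left out, the last holds). Time passes only in rows, so rows that do not move let the fingers close. It gives the time, the measured TCP pose, the force, the opening and the grip force at its end, in the units of the state.
- sense(): the state, without advancing time (a new reading comes with each control period).
- snapshot(name): name is "scene" or "side" or "wrist"; returns a dict with "img" (480x640x3 uint8, red, green, blue), "fx", "fy", "cx", "cy" (pixels), "extrinsics" (4x4, takes a point from camera to world coordinates). Camera axes: x right, y down, z forward; pixel columns grow to the right and rows downward; lengths in mm; the calibration is good to about 2 mm. The wrist camera is an equidistant fisheye: a pixel r from the principal point sees the ray r / f radians off the axis. A picture is of the moment at which its call begins. There is no depth.
- hand_in(): hands the job in; it is judged then, once.
The state is a dict: "time": time; "joint_pos": joint angles; "qd": joint speeds; "joint_efforts": joint torques, N m; "tool_pos": TCP position; "tcp_rot": TCP orientation; "ft_force": force on the tool from outside, world axes, zero at the start; "wrist_torque": the same for the moment, N m; "finger_gap": finger opening in mm; "grip_force": force on a finger pad.
Only numpy, scipy, OpenCV 4.12 (cv2) and the standard library are available. Lean on these libraries where they do the work, as an engineer would, in place of code of your own. Each camera call takes 0.05 s, during which the arm holds its last target. There are 200 camera calls.

### The job

Refill the spring-loaded dispenser: set the free flat steel tin, the one of the same size as the tin already in it, squarely into the mouth and push it down on top of that tin until the catches have closed over its lid and hold it there. Leave the narrow tin and the tall pot standing where they are.

Things in the scene. Friction and masses are not known exactly. Their poses are not given: they have to be found in the camera images.
- flat_tin: Flat round lidded tin of plain steel, 64 mm in diameter and 40 mm high, about 0.12 kg, standing on the table. Origin at the centre of its underside, z up. Its flat closed lid may be pushed on.
- dispenser: Tin dispenser fixed to the table: upright clear tube, 70 mm inside, on a round steel foot 124 mm across; 136 mm high, open at the top. Origin on the tube's axis at table height, z up. Its mouth is a steel funnel, 94 mm wide at the rim, 70 mm from 112 mm height down. A second tin let go in the mouth rests on the catches, underside about 118 mm and lid about 158 mm above the table, not yet held.
- catches (a point): Point on the tube's axis, 108 mm above the table, level with the flat undersides of three sprung steel noses evenly round the tube, the first at the dispenser's +x side (a circle of 52 mm is free between them; sloped above up to 133 mm). A tin pushed down at the middle of its lid (the force rises to about 10 N as the spring yields) spreads them; they snap back once its lid is below this point and then hold the lid there.
- platform (a joint): Depth in m of the spring platform (130 N/m) under the pile: about 0 with one tin of 64 x 40 mm held under the catches (as at the start), 0.040 with two, 0.050 at its stop, where the upper tin's lid is 98 mm above the table.
- narrow_tin: Bystander: narrow round steel tin, 44 mm in diameter and 40 mm high. Origin at the centre of its underside.
- tall_pot: Bystander: tall round steel pot, 64 mm in diameter and 70 mm high, with a black knob on top (84 mm in all). Origin at the centre of its underside.
Not all that is in view belongs to the job. Leave any blue or green look-alike of the flat_tin alone.

How it is judged:
By the outcome, as a careful person would: the job done as asked, in the order asked, and still so for the second after the job is handed in, with the robot touching nothing.
It also fails if it takes over 42 s, if anything falls off the work surface, if the arm or the gripper's body presses on something with over 40 N, if the wrist force passes 120 N, or if a joint passes its speed limit or range.

## Working session

There is one attempt and no reset: what is moved stays moved. The work goes in short steps, Python scripts to look and compute and a shell command to move; the robot and the scene stay as the last step left them, time stands still between calls to the robot, and variables do not carry over. Pictures are saved under pics/ and viewed, at most 10 in all, crops included, and the job is handed in when it is done.

```bash
mkdir -p pics; ls; python3 - <<'E'
from bench import *
import cv2
for n in ("scene","side"):
    s=snapshot(n); cv2.imwrite(f"pics/{n}0.png",s["img"][:,:,::-1])
    print(n,s["fx"],s["fy"],s["cx"],s["cy"],s["extrinsics"])
print(sense())
E
```

```text
pics
scene 619.0694406151431 619.0694406151431 317.23426830152704 232.28891088713374 [[ 8.44443440e-01  3.87381527e-01 -3.69933548e-01  9.37611817e+02]
 [ 5.35397837e-01 -5.89458551e-01  6.04886579e-01 -7.36878774e+02]
 [ 1.62613934e-02 -7.08854124e-01 -7.05167638e-01  8.75003122e+02]
 [ 0.00000000e+00  0.00000000e+00  0.00000000e+00  1.00000000e+00]]
side 542.3700176061121 542.3700176061121 330.74872353899275 237.65574503413208 [[-9.44306978e-01 -1.81108358e-01  2.74743688e-01  2.87868097e+02]
 [-3.29065776e-01  5.19171383e-01 -7.88781839e-01  6.05688510e+02]
 [ 2.15923489e-04 -8.35260940e-01 -5.49853722e-01  5.52963833e+02]
 [ 0.00000000e+00  0.00000000e+00  0.00000000e+00  1.00000000e+00]]
{'time': 0.1, 'joint_pos': array([-7.96652632e+01,  7.51075242e+00,  8.53246309e+01, -7.43494437e-04,
        8.72615974e+01, -4.89101062e+00]), 'qd': array([ 0.03487624, -0.13666945, -0.10036927, -0.02810665,  0.00509472,
       -0.03085322]), 'joint_efforts': array([ 1.16175470e-03, -5.70949566e+01, -5.01942337e+01, -2.00846266e-04,
        8.08463461e-03, -1.90648393e-05]), 'tool_pos': array([ 157.57508244, -578.71738173,  403.73413191]), 'tcp_rot': array([-1.79903309e+02, -7.52875764e-03,  1.52257772e+01]), 'ft_force': array([-0.40773264,  1.0177509 , -0.05613803]), 'wrist_torque': array([ 0.03450191,  0.03880713, -0.02405485]), 'grip_force': 0.0, 'finger_gap': 85.39632063733107}
```

View pics/scene0.png

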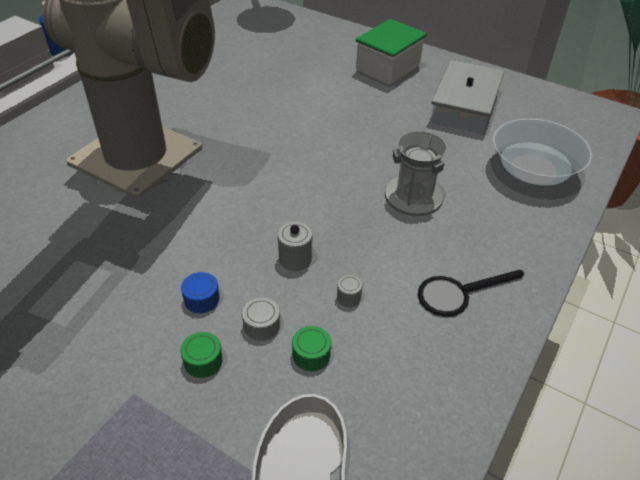

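View pics/side0.png

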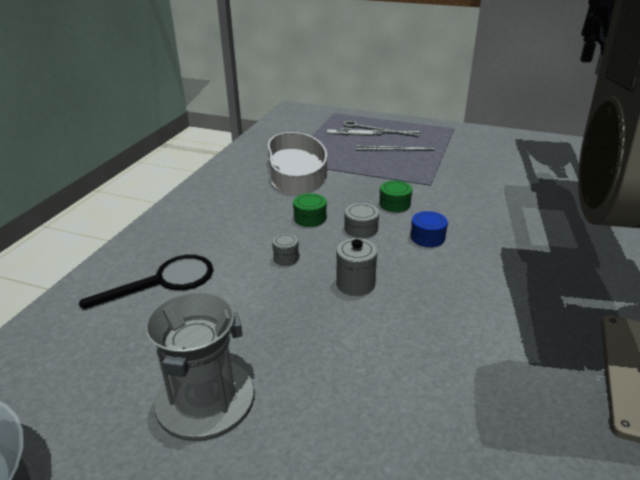

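Scene: the steel tin's lid is at about (261,311), narrow tin (349,284), pot (295,235), dispenser rim (422,148) and foot (414,196). Side: tin lid (361,213), narrow tin lid (286,242), dispenser rim (191,322), foot (204,395).

```bash
cat > h.py <<'E'
import numpy as np, cv2
from bench import *
def ray(s,u,v,wrist=False):
    x=(u-s["cx"])/s["fx"]; y=(v-s["cy"])/s["fy"]
    if wrist:
        r=np.hypot(x,y); k=np.sin(r)/r if r>1e-9 else 1; d=np.array([x*k,y*k,np.cos(r)])
    else: d=np.array([x,y,1.])
    E=s["extrinsics"]; return E[:3,3],E[:3,:3]@d
def at(s,u,v,z,wrist=False):
    o,d=ray(s,u,v,wrist); return (o+d*(z-o[2])/d[2])[:2].round(1)
def proj(s,p,wrist=False):
    E=s["extrinsics"]; q=E[:3,:3].T@(np.asarray(p,float)-E[:3,3])
    if wrist:
        h=np.hypot(q[0],q[1]); th=np.arctan2(h,q[2]); k=th/max(h,1e-9); return s["cx"]+s["fx"]*q[0]*k, s["cy"]+s["fy"]*q[1]*k
    return s["cx"]+s["fx"]*q[0]/q[2], s["cy"]+s["fy"]*q[1]/q[2]
E
python3 - <<'E'
from h import *
a=snapshot("scene");b=snapshot("side")
for n,pa,pb,z in (("tin",(261,310),(361,213),40),("narrow",(349,283),(286,241),40),("potrim",(295,234),(357,250),70),("rim",(422,146.5),(191,322),136),("foot",(414,195),(204,395),3),("greenR",(311,341),(310,203),40),("greenL",(201,347),(396,189),40),("blue",(200,285),(429,221),40)):
    print(n,at(a,*pa,z),at(b,*pb,z))
E
```

```text
tin [ 519.9 -230.8] [ 518.7 -226.8]
narrow [614.7 -97.2] [612.8 -95.3]
potrim [483.5 -72.6] [478.8 -67.5]
rim [594.3 213.7] [588.3 223.4]
foot [592.4 219.9] [595.3 216.1]
greenR [ 625.3 -237.8] [ 621.  -230.5]
greenL [ 483.4 -343.9] [ 479.5 -339.4]
blue [ 397.8 -244.4] [ 394.8 -240.2]
```

```bash
python3 -m jog '0.44 -0.243 0.05 0 0 0 -1;0.44 -0.243 0.05 0 0 0 -1;0.44 -0.243 0.05 0 0 0 -1;0.44 -0.243 0.05 0 0 0 -1;0.44 -0.243 0.05 0 0 0 -1' 
python3 -m jog '0.44 -0.243 0.05 0 0 0 -1;0.44 -0.243 0.05 0 0 0 -1;0.44 -0.243 0.05 0 0 0 -1;0.44 -0.243 0.05 0 0 0 -1;0.44 -0.243 0.05 0 0 0 -1'
python3 -m jog '0 0 0 0 0 0 -1;0 0 0 0 0 0 -1'
python3 - <<'E'
from h import *
s=snapshot("wrist"); cv2.imwrite("pics/w1.png",s["img"][:,:,::-1]); print(s["fx"],s["extrinsics"].round(3)); print(sense()["tool_pos"],sense()["tcp_rot"])
print(proj(s,(519,-229,40),True))
E
```

```text
time: 0.82
tool_pos: [338.9, -402.6, 379.4]
tcp_rot: [-180.0, -0.0, 15.2]
ft_force: [1.3, -0.9, -0.4]
finger_gap: 85.3
grip_force: 0.0
time: 1.45
tool_pos: [519.3, -227.5, 354.4]
tcp_rot: [180.0, 0.0, 15.2]
ft_force: [-0.6, -0.6, -0.4]
finger_gap: 85.2
grip_force: 0.0
time: 1.7
tool_pos: [518.2, -228.8, 354.4]
tcp_rot: [-180.0, 0.0, 15.3]
ft_force: [0.4, -0.2, 1.2]
finger_gap: 85.2
grip_force: 0.0
371.64829954431775 [[ 2.65000e-01 -9.14000e-01 -3.07000e-01  5.97281e+02]
 [-9.64000e-01 -2.51000e-01 -8.50000e-02 -2.07196e+02]
 [ 1.00000e-03  3.19000e-01 -9.48000e-01  3.21936e+02]
 [ 0.00000e+00  0.00000e+00  0.00000e+00  1.00000e+00]]
[ 517.93354212 -229.35336019  354.58366082] [1.79997311e+02 3.25178893e-02 1.52126375e+01]
(np.float64(320.00128950386846), np.float64(220.1740497458871))
```

View pics/w1.png

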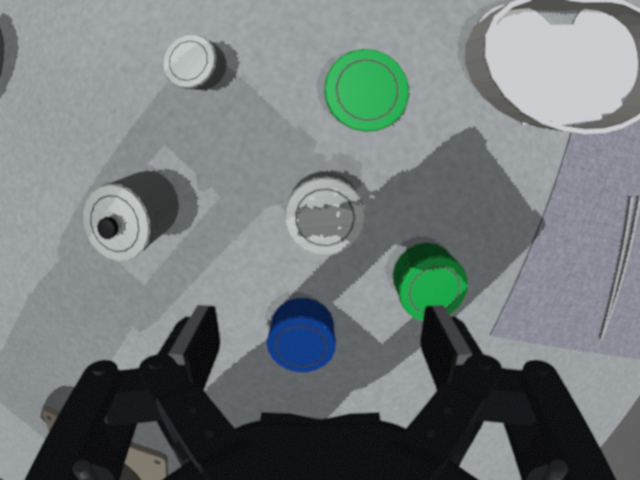

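The tin's lid is centred at about (325,215) between green tins and pot, a few mm from the prediction (320,220).

```bash
python3 - <<'E'
from h import *
s=snapshot("wrist"); st=sense(); p=at(s,325,215.5,40,True); d=p-st["tool_pos"][:2]; y=np.radians(st["tcp_rot"][2])
print(p,"tool dx,dy",d@[np.cos(y),np.sin(y)],d@[np.sin(y),-np.cos(y)],"dz",st["tool_pos"][2]-189)
E
```

```text
[ 523.5 -232.4] tool dx,dy 4.818584710672808 4.123511232520229 dz 165.735640853157
```

```bash
python3 -m jog '0.035 0.03 0.5 0 0 0 -1;0 0 0.5 0 0 0 -1;0 0 0.4 0 0 0 -1;0 0 0.26 0 0 0 -1;0 0 0 0 0 0 -1' 
python3 -m jog '0 0 0 0 0 0 0.1;0 0 0 0 0 0 0.3;0 0 0 0 0 0 0.5;0 0 0 0 0 0 0.5;0 0 0 0 0 0 0.5' 40
python3 - <<'E'
from h import *
s=snapshot("wrist"); cv2.imwrite("pics/w2.png",s["img"][:,:,::-1])
b=snapshot("side"); cv2.imwrite("pics/s2.png",cv2.resize(b["img"][120:280,280:480,::-1],None,fx=4,fy=4)[:600]); print(sense()["finger_gap"],sense()["grip_force"],sense()["tool_pos"])
E
```

```text
time: 2.42
tool_pos: [520.6, -231.2, 186.4]
tcp_rot: [-179.8, 0.2, 15.1]
ft_force: [-1.1, 0.2, -0.6]
finger_gap: 85.4
grip_force: 0.0
time: 3.05
tool_pos: [523.5, -231.7, 191.1]
tcp_rot: [179.8, -0.1, 15.2]
ft_force: [-1.9, -1.6, 7.0]
finger_gap: 62.7
grip_force: 44.7
62.456054662217156 44.672096371650696 [ 523.46184004 -231.64730326  191.05328076]
```

View pics/w2.png

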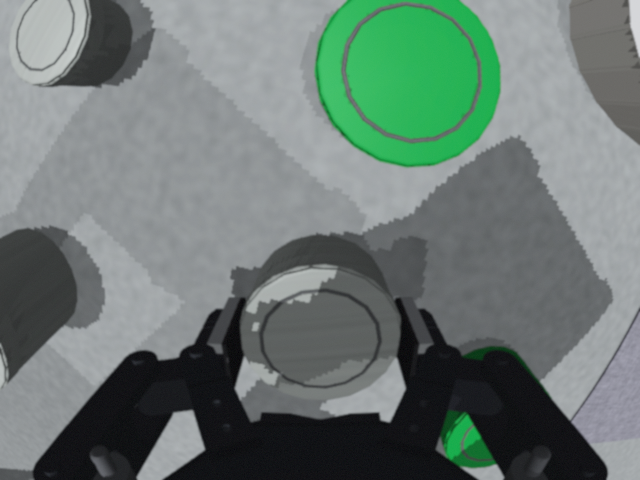

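View pics/s2.png

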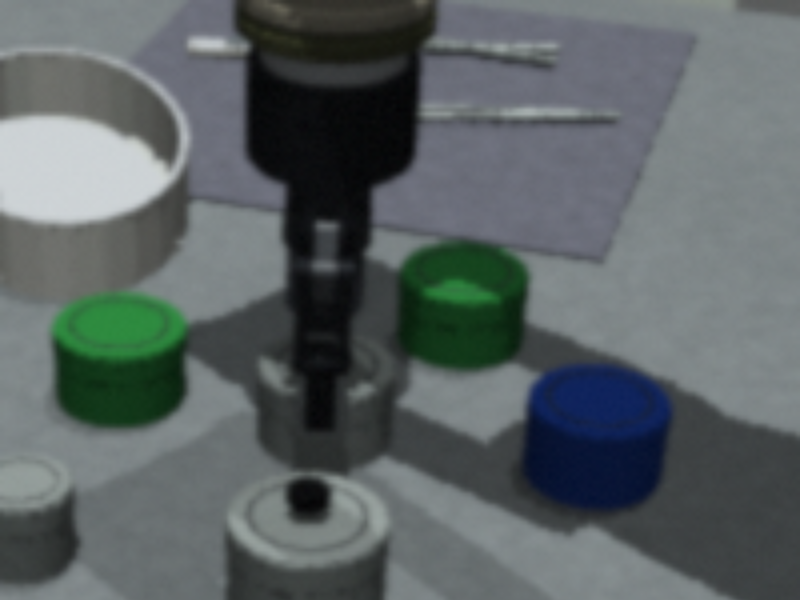

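The tin is between the pads (lid centre about (321,337) in the wrist image); the near fingertip in the side image is at (360,227.5), roughly halfway down the tin.

```bash
python3 - <<'E'
from h import *
s=snapshot("wrist"); b=snapshot("side"); st=sense(); t=st["tool_pos"]; y=np.radians(st["tcp_rot"][2])
X=np.array([np.cos(y),np.sin(y)]);Y=np.array([np.sin(y),-np.cos(y)])
p=at(s,321,337,40,True); print(t,p,"in tool",(p-t[:2])@X,(p-t[:2])@Y)
f=t[:2]-42*Y
for z in (10,15,20,25,30): print(z,proj(b,(*f,z)))
E
```

```text
[ 523.44510295 -231.66085393  191.03905835] [ 525.9 -232.1] in tool 2.253375982662513 1.0684874808910039
10 (np.float64(358.2027276159139), np.float64(237.19562395591305))
15 (np.float64(358.279870504612), np.float64(234.897109950847))
20 (np.float64(358.35744478573633), np.float64(232.58574237560697))
25 (np.float64(358.43545408803146), np.float64(230.26141310978755))
30 (np.float64(358.5139020810551), np.float64(227.9240128169382))
```

```bash
python3 -m jog '0 0 -0.2 0 0 0 0.5;0 0 -0.4 0 0 0 0.5;0 0 -0.5 0 0 0 0.5;0.1 -0.2 -0.5 0 0 0 0.5;0.185 -0.416 -0.1 0 0 0 0.5' 
python3 -m jog '0.185 -0.416 0 0 0 0 0.5;0.185 -0.416 0 0 0 0 0.5;0.185 -0.416 0 0 0 0 0.5;0.185 -0.416 0 0 0 0 0.5;0.185 -0.416 0 0 0 0 0.5'
python3 -m jog '0.185 -0.416 0 0 0 0 0.5;0.185 -0.416 0 0 0 0 0.5;0.185 -0.416 0 0 0 0 0.5;0.09 -0.216 0 0 0 0 0.5;0 0 0 0 0 0 0.5'
python3 - <<'E'
from h import *
s=snapshot("wrist"); cv2.imwrite("pics/w3.png",s["img"][:,:,::-1]); t=sense(); print(t["tool_pos"],t["tcp_rot"])
b=snapshot("side"); cv2.imwrite("pics/s3.png",cv2.resize(b["img"][180:480,60:360,::-1],None,fx=2,fy=2))
E
```

```text
time: 3.88
tool_pos: [534.8, -164.7, 365.6]
tcp_rot: [179.7, -0.4, 15.1]
ft_force: [-0.0, 1.2, -1.4]
finger_gap: 62.5
grip_force: 44.3
time: 4.5
tool_pos: [568.3, 62.7, 360.4]
tcp_rot: [180.0, -0.1, 15.2]
ft_force: [1.0, -0.3, -0.6]
finger_gap: 62.3
grip_force: 44.3
time: 5.12
tool_pos: [592.0, 220.6, 359.5]
tcp_rot: [-180.0, -0.0, 15.4]
ft_force: [-0.2, 0.3, -0.4]
finger_gap: 62.6
grip_force: 44.2
[592.08197679 219.3996781  359.23821903] [ 1.79972845e+02 -2.28493997e-03  1.52942299e+01]
```

View pics/w3.png

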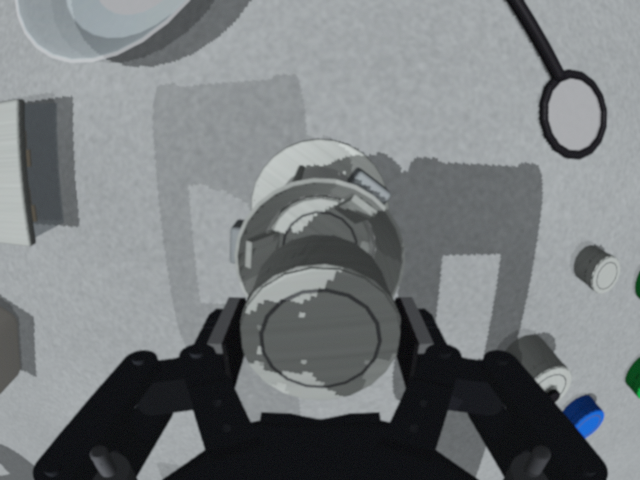

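View pics/s3.png

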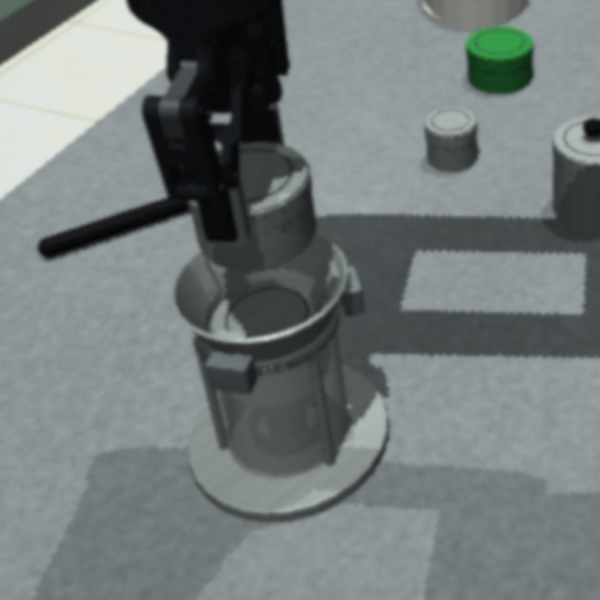

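Wrist: the funnel rim's extremes are left (238,250), right (403,250), top v≈179; held tin's lid centre (321,338). Side (full-frame): rim left u≈148, right u≈233.5, tin hangs above the mouth.

```bash
python3 - <<'E'
from h import *
from scipy.optimize import least_squares
s=snapshot("wrist"); b=snapshot("side"); a=snapshot("scene"); st=sense(); t=st["tool_pos"]; y=np.radians(st["tcp_rot"][2])
X=np.array([np.cos(y),np.sin(y)]);Y=np.array([np.sin(y),-np.cos(y)])
th=np.radians(np.arange(0,360,2))
def ex(c,cam,w,z=136,R=47.5):
    q=np.array([proj(cam,(c[0]+R*np.cos(k),c[1]+R*np.sin(k),z),w) for k in th]); return q[:,0].min(),q[:,0].max(),q[:,1].min(),q[:,1].max()
def fw(c): e=ex(c,s,True); return [e[0]-238,e[1]-403,e[2]-179]
def fb(c): e=ex(c,b,False); return [e[0]-148,e[1]-233.5,e[2]-295]
for f in (fw,fb):
    r=least_squares(f,[593,218]); print(r.x,r.fun)
r=least_squares(lambda c:fw(c)+fb(c),[593,218]); print("both",r.x,r.fun)
g=t[2]-191+40
p=at(s,321,338,g,True); print("tin lid",p,"tool frame err",(r.x-p)@X,(r.x-p)@Y, "tcp",t, "bottom",g-40)
img=s["img"].copy()
E
```

```text
[594.10174173 218.38671705] [-1.73025789  1.73673774  0.25603372]
[588.23786094 222.87456945] [-0.27043208  0.2777045  -0.06079413]
both [593.25046457 218.29633868] [-1.84972086  1.38135002  1.8546441  -1.64776405 -1.74923153 -3.20060359]
tin lid [593.6 218.3] tool frame err -0.3383487706820088 -0.08779825391310575 tcp [592.32215558 217.9917056  358.92311008] bottom 167.92311007797673
```

Tin and tube axis agree within a millimetre; lower to the catches.

```bash
python3 -m jog '0 0 0.15 0 0 0 0.5;0 0 0.15 0 0 0 0.5;0 0 0.1 0 0 0 0.5;0 0 0.06 0 0 0 0.5;0 0 0 0 0 0 0.5'; python3 -m jog '0 0 0.02 0 0 0 0.5;0 0 0 0 0 0 0.5;0 0 0 0 0 0 0.5'
```

```text
time: 6.0
tool_pos: [592.1, 219.3, 312.1]
tcp_rot: [-180.0, 0.0, 15.2]
ft_force: [0.2, 0.0, -1.0]
finger_gap: 62.1
grip_force: 44.3
time: 6.38
tool_pos: [592.4, 219.3, 311.1]
tcp_rot: [180.0, -0.0, 15.2]
ft_force: [0.4, 1.2, 0.1]
finger_gap: 62.3
grip_force: 44.3
```

```bash
python3 -m jog '0 0 0.02 0 0 0 0.5;0 0 0 0 0 0 0.5;0 0 0 0 0 0 0.5'; python3 -m jog '0 0 0 0 0 0 0.2;0 0 0 0 0 0 -0.2;0 0 0 0 0 0 -0.6;0 0 0 0 0 0 -1;0 0 0 0 0 0 -1'
python3 -m jog '0 0 -0.2 0 0 0 -1;0 0 -0.4 0 0 0 -1;0 0 -0.3 0 0 0 -1;0 0 0 0 0 0 0;0 0 0 0 0 0 1'
python3 - <<'E'
from h import *
s=snapshot("wrist"); cv2.imwrite("pics/w4.png",s["img"][:,:,::-1]); t=sense(); print(t["tool_pos"],t["tcp_rot"])
E
```

```text
time: 6.75
tool_pos: [592.2, 219.3, 308.7]
tcp_rot: [-180.0, 0.0, 15.2]
ft_force: [0.7, 0.6, 0.6]
finger_gap: 62.6
grip_force: 44.3
time: 7.38
tool_pos: [592.2, 219.2, 308.6]
tcp_rot: [180.0, 0.0, 15.2]
ft_force: [-0.0, 0.3, -0.3]
finger_gap: 85.2
grip_force: 0.0
time: 8.0
tool_pos: [592.1, 219.2, 399.1]
tcp_rot: [180.0, -0.0, 15.2]
ft_force: [0.4, -0.3, -1.2]
finger_gap: 51.7
grip_force: 0.0
[591.96288696 219.17412925 398.02582795] [1.79999811e+02 7.14598000e-02 1.52275519e+01]
```

View pics/w4.png

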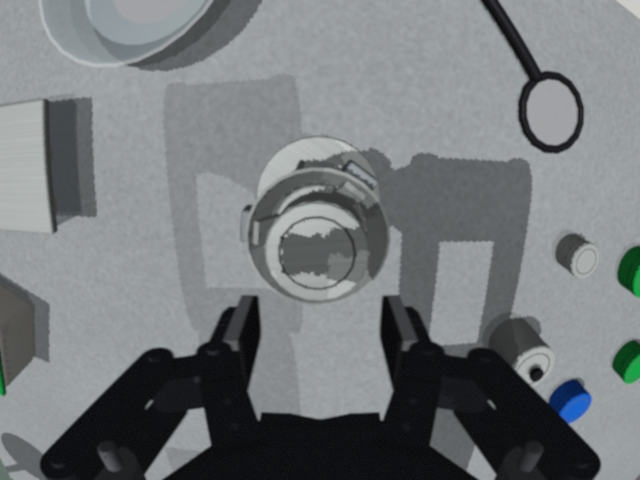

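The tin sits level in the mouth, inner lid ring centred near (317.5,253).

```bash
python3 -m jog '0 0 0 0 0 0 1;0 0 0 0 0 0 1;0 0 0 0 0 0 1;0 0 0 0 0 0 1'; python3 - <<'E'
from h import *
s=snapshot("wrist"); st=sense(); t=st["tool_pos"]; y=np.radians(st["tcp_rot"][2])
p=at(s,317.5,253,158,True);d=p-t[:2]; print(t,p,d@[np.cos(y),np.sin(y)],d@[np.sin(y),-np.cos(y)])
E
```

```text
time: 8.55
tool_pos: [592.2, 219.3, 398.5]
tcp_rot: [180.0, 0.0, 15.2]
ft_force: [-0.9, 1.3, -0.5]
finger_gap: -0.3
grip_force: 0.0
[592.24068407 219.24823185 398.61467485] [593.5 220.8] 1.6227114182309696 -1.166477025585157
```

```bash
python3 -m jog '0.018 -0.008 0.3 0 0 0 1;0 0 0.25 0 0 0 1;0 0 0.06 0 0 0 1;0 0 0.05 0 0 0 1;0 0 0 0 0 0 1'; python3 -m jog '0 0 0.05 0 0 0 1;0 0 0.05 0 0 0 1;0 0 0.05 0 0 0 1;0 0 0.05 0 0 0 1;0 0 0 0 0 0 1'; python3 -m jog '0 0 0.05 0 0 0 1;0 0 0.05 0 0 0 1;0 0 0.05 0 0 0 1;0 0 0.05 0 0 0 1;0 0 0 0 0 0 1'
```

```text
time: 9.22
tool_pos: [594.0, 220.6, 333.5]
tcp_rot: [180.0, -0.1, 15.2]
ft_force: [-0.8, -0.4, -0.0]
finger_gap: 0.1
grip_force: 0.0
time: 9.85
tool_pos: [593.7, 220.5, 312.2]
tcp_rot: [180.0, 0.0, 15.2]
ft_force: [1.3, 1.3, 1.3]
finger_gap: 0.1
grip_force: 0.8
time: 10.48
tool_pos: [593.8, 220.5, 292.3]
tcp_rot: [180.0, 0.0, 15.2]
ft_force: [0.8, 0.4, 4.6]
finger_gap: 0.3
grip_force: 2.1
```

```bash
python3 -m jog '0 0 0.05 0 0 0 1;0 0 0.05 0 0 0 1;0 0 0.04 0 0 0 1;0 0 0.03 0 0 0 1;0 0 0 0 0 0 1'; python3 -m jog '0 0 0.02 0 0 0 1;0 0 0.01 0 0 0 1;0 0 0 0 0 0 1;0 0 0 0 0 0 1'
```

```text
time: 11.1
tool_pos: [593.8, 220.5, 276.0]
tcp_rot: [180.0, -0.0, 15.2]
ft_force: [-0.3, -0.9, 7.2]
finger_gap: 0.1
grip_force: 3.7
time: 11.6
tool_pos: [593.9, 220.6, 273.4]
tcp_rot: [180.0, -0.0, 15.2]
ft_force: [-1.7, 0.1, 6.9]
finger_gap: -0.1
grip_force: 3.8
```

```bash
python3 -m jog '0 0 0.02 0 0 0 1;0 0 0.01 0 0 0 1;0 0 0 0 0 0 1;0 0 0 0 0 0 1'; python3 -m jog '0 0 -0.05 0 0 0 1;0 0 -0.06 0 0 0 1;0 0 -0.06 0 0 0 1;0 0 0 0 0 0 1'; python3 -m jog '0 0 -0.3 0 0 0 1;0 0 -0.4 0 0 0 1;0 0 -0.6 0 0 0 1;0 0 0 0 0 0 1'
python3 - <<'E'
from h import *
s=snapshot("wrist")["img"][100:340,200:440,::-1]; b=snapshot("side")["img"][260:460,100:300,::-1]
cv2.imwrite("pics/f.png",np.hstack([cv2.resize(s,(400,400)),cv2.resize(b,(400,400))]))
E
```

```text
time: 12.1
tool_pos: [594.1, 220.6, 271.4]
tcp_rot: [180.0, -0.1, 15.2]
ft_force: [-4.1, -0.9, 13.4]
finger_gap: -0.1
grip_force: 6.7
time: 12.6
tool_pos: [593.7, 220.5, 286.6]
tcp_rot: [-180.0, 0.0, 15.2]
ft_force: [-0.3, 0.0, 0.2]
finger_gap: -0.2
grip_force: 0.0
time: 13.1
tool_pos: [594.9, 220.8, 423.2]
tcp_rot: [-180.0, -0.6, 15.2]
ft_force: [-0.2, -0.6, -0.3]
finger_gap: 0.1
grip_force: 0.0
```

View pics/f.png

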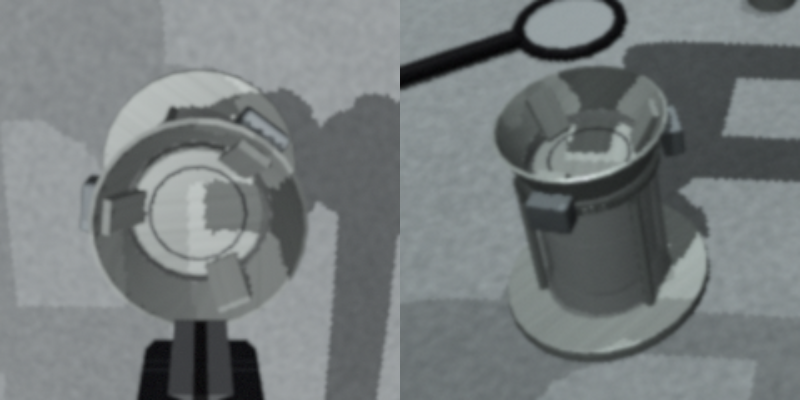

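The stop was felt (13 N). Unloaded, the lid stays down, and all three noses overlap it (left crop around (125,213), (245,158), (230,280)). The force fell to zero with the tips 5 mm above the held-lid height, so the catches hold it.

```bash
python3 -m jog '0 0 0 0 0 0 1;0 0 0 0 0 0 1' >/dev/null; python3 -c "
from bench import *
print(hand_in())"
```

```text
the job is handed in; nothing more can be done
None
```

The flat steel tin is in the dispenser, pushed down to its stop on top of the first tin and held by all three catches; the arm never touched the narrow tin or the tall pot, and I handed the job in at about 13.5 s.

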